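# Hang up the clamp ring and close the pump housing

### The arm

A 6-joint arm with a two-finger parallel gripper is mounted at the origin on a cart in front of the work surface, level with it; the furniture and walls round the work are solid. World frame = base frame: x ahead of the robot, y to its left, z up, the work surface at z = 0. Lengths are in m, angles in rad, forces in N, time in s.
With the tool pointing down it reaches from about 0.425 to 0.95 m from the base axis. Payload 3.5 kg.
Tool frame: the origin (TCP) lies at the very end of the fingers, on their centre line; the grasp point (between the pads) lies 19 mm behind it; z points along the fingers, y is the line along which they close (so a half turn about z gives the same grasp; the last joint's range is limited). The gripper opens to 85 mm and grips with 20 to 120 N. Pads are 22 mm wide; open, the fingers measure 114 mm over their backs; the gripper's body (76 mm by 85 mm) begins 54 mm behind the grasp point. The pads swing forward as they close: fully open they stand 13 mm farther back than shut.
Start: joints at [-1.418, 0.286, 1.577, -0, 1.279, -0.15], TCP at [0.201, -0.644, 0.231] pointing down, gripper open.
Joint ranges: [-2.77, 2.77], [-0.9, 2.22], [0.21, 2.48], [-1.53, 4.67], [0.24, 2.81], [-2.84, 2.84]. Speed limits (rad/s): [2.79, 2.79, 3.14, 3.14, 3.14, 3.14].

### API

Orientations are given as a unit quaternion [w, x, y, z].
In Python, from station import ctrl gives the robot as it stands.
- The arm moves only by the tool move_arm, never from a script. Its argument "deltas" is a list of rows, each a list of 2 entries, a list of its own where there are three numbers: the shift along the world's x, y, z in cm, then the turn about the world's z in rad. A call has 1 to 8 rows; each row shifts and turns the commanded pose from where the row before left it; what a row does not reach is not made up. A row lasts 1/8 s, in which the tool goes at most 62.5 mm and 10.7 degrees, less where a joint would pass 70% of its speed; a pose out of reach is approached as far as the arm can. A call is refused whole if a number of a shift passes 6.25 or a number of a turn 0.188, either way. A call with a gripper value outside its range is refused whole. "fingers" is the opening, from -1 (shut) to 1 (fully open), set as the call begins (left out, the last holds). The fingers move at their own pace and stop on an object; "force" is the grip in N (left out, the last holds). Time passes only in rows, so rows that do not move let the fingers close. It gives the time, the measured TCP pose, the force, the opening and the grip force at its end, in the units of the state.
- ctrl.state(): the state, without advancing time (a new reading comes with each control period).
- ctrl.get_image(name): name is "side" or "top"; returns the picture (420x560x3 uint8, red, green, blue); there is no depth.
- ctrl.calibration(name): a dict with "fov_y" (degrees; the focal length in pixels is half the picture's height over the tangent of half this angle, whatever the lens; pixels are square), "cx", "cy" (the principal point, pixels), "k1" (the pictures are not rectified: a ray, as slopes to the right and down, at radius r is drawn at 1 + k1 r^2 times it, then the intrinsics apply), "rvec" (rotation vector, rad) and "tvec" (3), from world to camera coordinates, as OpenCV has them. Camera axes: x right, y down, z forward; pixel columns grow to the right and rows downward; lengths in m; the calibration is good to about 2 mm. A picture is of the moment at which its call begins. calibration takes no time and is no camera call.
- ctrl.finish_job(): hands the job in; it is judged then, once.
The state is a dict: "time_s": time; "qpos": joint angles; "qvel": joint speeds; "tau": joint torques, N m; "tcp_pos": TCP position; "tool_rot": TCP orientation; "ft_force": force on the tool from outside, world axes, zero at the start; "torque": the same for the moment, N m; "gripper_width": finger opening in m; "grasp_force": force on a finger pad.
Only numpy, scipy, OpenCV 4.12 (cv2) and the standard library are available. Lean on these libraries where they do the work, as an engineer would, in place of code of your own. Each camera call takes 0.05 s, during which the arm holds its last target. There are 200 camera calls.

### The job

The clamp ring leans over the open mouth of the pump housing. First lift it off by its rim and hang it over the J-hook of the stand, then put the loose round cover on the housing so that it sits fully home and level. Lower both gently onto their seats without dropping them, and leave the other things on the bench where they are.

Things in the scene. Friction and masses are not known exactly. Their poses are not given: they have to be found in the camera images.
- housing: Grey round pump housing, an open pot, fixed on a dark steel plate (210x180x10 mm). Origin: on the bench under the pot's axis; z up. Pot 104 mm across, with a 116 mm flange at the rim, 80 mm above the bench; a 28 mm port on its +y side reaches y = 64 mm. Along +x on the plate stands the ring's rest.
- mouth (a point): Centre of the housing's mouth, level with the top of its rim, 80 mm above the bench; axes as the housing's. The mouth is 92 mm in inner diameter and 64 mm deep, with a 12 mm tall steel boss in the middle of its floor.
- rest (a point): Middle of the ring's rest, where the ring's centre starts. The rest: two dark flat rails at housing y = +-66 mm, leaning towards the pot 35 deg from vertical, each with a rubber chock under the ring's lower edge and an upright 8 mm rod at housing x = 57 mm; top about 97 mm above the bench. The ring lifts out along its own z.
- clamp_ring: Loose flat aluminium ring, 160 mm outer, 120 mm inner diameter (rim 20 mm wide), 12 mm thick, dark bolt holes, 0.2-0.4 kg. Origin: its centre; x: its axis, y and z in its plane. It starts leaning in the rest, plane 35 deg from vertical: x points 35 deg above the housing's +x, z runs up the slope to its highest point.
- ring_top (a point): Outermost point of the ring's rim along the ring's z, mid-thickness; axes as the ring's. At the start it is the highest point, over the pot's mouth, about 155 mm above the bench, free on both faces.
- cover: Loose round aluminium cover, disc 116 x 6 mm, with an 84 mm wide, 8 mm deep spigot below and a black 40 mm round knob on top, its sides 20 to 44 mm above the origin (44: top); 0.2-0.4 kg. Origin: centre of the spigot's underside; z up. Starts flat on the bench left or right of the housing. Seated, the origin is 8 mm below point mouth, 4 mm play all round.
- hook_stand: Fixed steel J-hook stand, on the side of the housing where the cover is not. Origin: on the bench under the hook's seat. A level 10 mm round bar runs along x from -22 to +75 mm, its centre 210 mm up; its -x end, towards the robot, turns up to a tip at x = -37 mm, 245 mm up. A 16 mm post at x = 90 mm ends below the bar's top; foot plate x = 40 to 140 mm, 90 mm wide.
- hook_seat (a point): Resting place on the upper side of the level bar, 215 mm above the bench; axes as the stand's. A ring hangs with its axis along this x, anywhere on the level bar between tip and post, its centre 60 mm below.
- battery_pack: Bystander: black battery pack, 99x67x42 mm, on the bench near the front edge. Origin: centre of its underside.
- pliers: Bystander: pliers with blue-green handles, 188 mm long, 14 mm thick, lying on the bench near the front edge. Origin: centre of its underside.
- tape_measure: Bystander: orange and black pocket tape measure, 84x38x68 mm, standing on the bench at the right. Origin: centre of its underside.
- screwdriver: Bystander: screwdriver with a red handle, 214 mm long, lying on the bench at the left. Origin: centre of its underside.
Mind the look-alikes: they are no part of the job. Several things have the shape of the cover; the one meant has the colours described above.

How it is judged:
On the way, in this order (a step that is already met when the one before it is completed fails the run):
1. the clamp ring hangs on the J-hook, let go (x of clamp_ring in the frame of hook_stand between -0.03 and 0.08 m and y of clamp_ring in the frame of hook_stand between -0.025 and 0.025 m and z of clamp_ring in the frame of hook_stand between 0.145 and 0.165 m and angle between clamp_ring's own x axis and vertical between 1.27 and 1.87 rad and contact force between clamp_ring and hook_stand above 0.5 N and contact force between the fingers and clamp_ring below 0.05 N), for 0.3 s.
2. the cover sits on the housing, let go (horizontal distance between cover and mouth below 0.0065 m and z of cover in the frame of mouth below -0.006 m and angle between cover's own z axis and vertical below 0.05 rad and contact force between cover and housing above 0.5 N and contact force between the fingers and cover below 0.05 N), for 0.3 s.
At the end, for the whole second after the job is handed in: Ring hangs on the hook bar: centre within 25 mm sideways, 50-70 mm below the bar top, between tip and post, plane within 17 deg of upright. Cover on the housing, centred within 6.5 mm, at most 2 mm proud, level within 3 deg. Both released and still (ring < 50, cover < 20 mm/s) (all of step 1 and all of step 2 and linear speed of clamp_ring below 0.05 m/s and linear speed of cover below 0.02 m/s); the robot touches nothing.
It fails at once if the clamp ring is dropped (moves faster than 0.45 m/s, as after a fall of 10 mm, while not held) (contact force between the fingers and clamp_ring below 0.01 N and linear speed of clamp_ring above 0.45 m/s).
It fails at once if the cover is dropped (moves faster than 0.45 m/s while not held) (contact force between the fingers and cover below 0.01 N and linear speed of cover above 0.45 m/s).
It fails at once if a bystander (battery pack, pliers, tape measure, screwdriver) is shifted by more than 30 mm (distance of any of battery_pack, pliers, tape_measure, screwdriver from where it was at the start of the episode above 0.03 m).
It also fails if it takes over 72 s, if anything falls off the work surface, if the arm or the gripper's body presses on something with over 40 N, if the wrist force passes 120 N, or if a joint passes its speed limit or range.

## Working session

There is one attempt and no reset: what is moved stays moved. The work goes in short steps, Python scripts to look and compute and a tool call to move; the robot and the scene stay as the last step left them, time stands still between calls to the robot, and variables do not carry over. Pictures are saved under pics/ and viewed, at most 10 in all, crops included, and the job is handed in when it is done.

Besides the shell and the picture viewer there is one more tool, called after "Emit:" as name(argument=value, ...) on one line, values as JSON. move_arm: Moves the arm, as the interface text tells. Its arguments: {"type":"object","properties":{"deltas":{"type":"array"},"fingers":{"type":"number"},"force":{"type":"number"}},"required":["deltas"]}

```bash
ls; mkdir -p pics; cat > h.py <<'E'
import numpy as np, cv2
from station import ctrl
def cal(n):
    c=ctrl.calibration(n); f=210/np.tan(np.radians(c["fov_y"])/2)
    R=cv2.Rodrigues(np.array(c["rvec"],float))[0]; t=np.array(c["tvec"],float)
    return c,f,R,t
def ray(n,u,v):
    c,f,R,t=cal(n); d=np.array([(u-c["cx"])/f,(v-c["cy"])/f]); p=d.copy()
    for _ in range(20): p=d/(1+c["k1"]*(p@p))
    w=R.T@np.array([p[0],p[1],1]); return -R.T@t, w/np.linalg.norm(w)
def onz(n,u,v,z):
    o,d=ray(n,u,v); return o+d*(z-o[2])/d[2]
def proj(n,P):
    c,f,R,t=cal(n); q=R@np.array(P,float)+t; s=q[:2]/q[2]; s=s*(1+c["k1"]*(s@s))
    return s*f+[c["cx"],c["cy"]]
def two(u1,v1,u2,v2):
    a,d=ray("top",u1,v1); b,e=ray("side",u2,v2)
    s=np.linalg.lstsq(np.c_[d,-e],b-a,rcond=None)[0]
    p,q=a+s[0]*d,b+s[1]*e; return (p+q)/2,np.linalg.norm(p-q)
def snap(n,name):
    im=ctrl.get_image(n); cv2.imwrite(f"pics/{name}.png",im[:,:,::-1]); return im
E
python3 - <<'E'
from h import *
snap("top","top0");snap("side","side0")
for n in("top","side"):
    c,f,R,t=cal(n);print(n,c,-R.T@t)
E
```

```text
pics
top {'fov_y': 45.64551423388204, 'cx': 275.81617475065127, 'cy': 210.719317912653, 'k1': -0.060166632475674636, 'rvec': array([ 2.11662043, -2.11856547,  0.1944057 ]), 'tvec': array([-0.00944781,  0.52249692,  1.46283252])} [ 0.23530745 -0.02172781  1.53529462]
side {'fov_y': 50.377337838929435, 'cx': 277.20040893542756, 'cy': 212.2189515288853, 'k1': -0.14870339431336307, 'rvec': array([ 0.3674282 , -2.42197938,  1.69662353]), 'tvec': array([0.51112912, 0.20614268, 1.51552509])} [0.10139558 1.44494911 0.7088054 ]
```

View pics/top0.png

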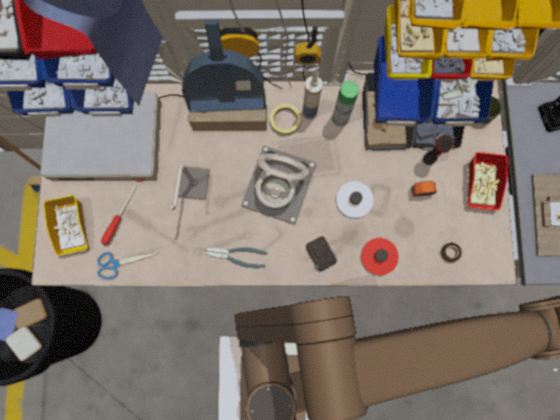

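View pics/side0.png

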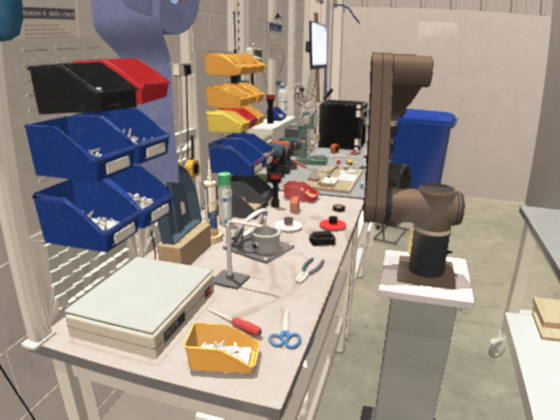

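Candidates in the top image: a white/aluminium disc with black knob (354,199), a red disc with dark knob (380,256) and a small dark roll (452,252). The first fits (aluminium, black knob), and the hook stand at (193,183) is on the other side. I'll confirm it in a crop.

```bash
python3 - <<'E'
from h import *
im=cv2.imread("pics/top0.png")[140:275,165:405]
a=cv2.resize(im,(800,450),interpolation=cv2.INTER_CUBIC); cv2.imwrite("pics/c1.png",a)
im=cv2.imread("pics/side0.png")[180:310,190:363]
a=cv2.resize(im,(798,600),interpolation=cv2.INTER_CUBIC); cv2.imwrite("pics/c2.png",a)
E
```

```text
(no output)
```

View pics/c1.png

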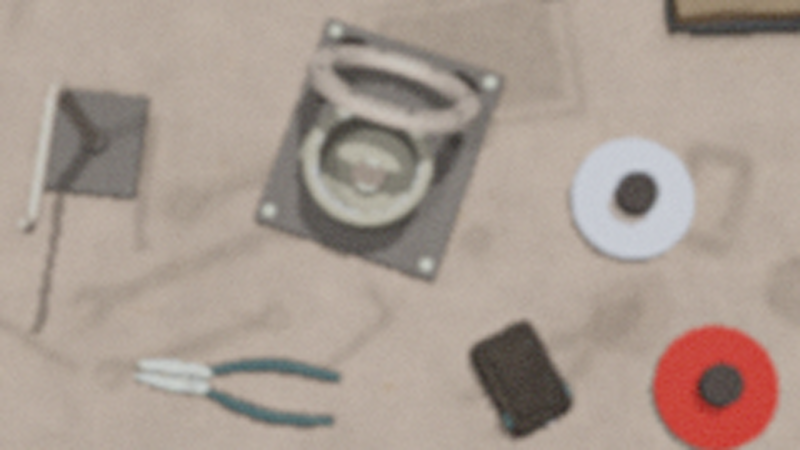

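View pics/c2.png

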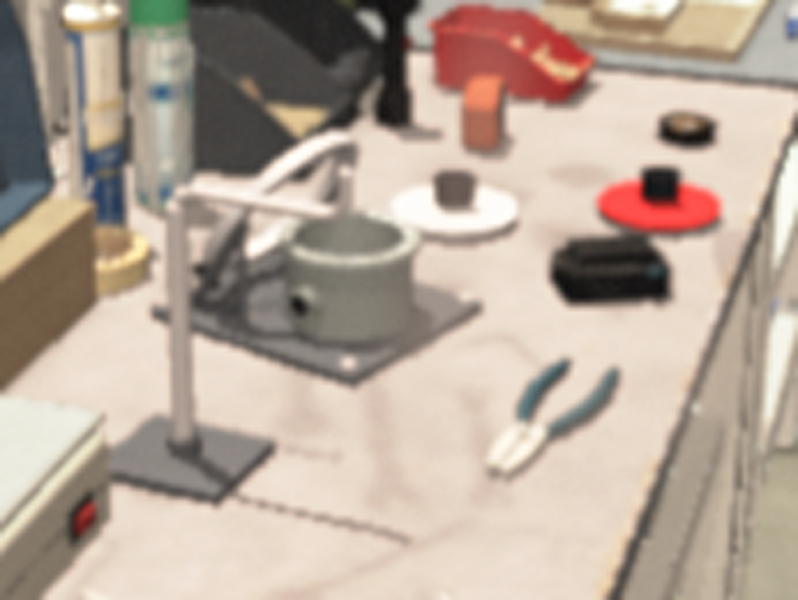

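The crops confirm the cover: the aluminium/white disc with the black knob at about (354,199) top and (289,224) side. The red one at (380,256) is a decoy. The ring leans above the pot at (283,165), and the hook bar runs from (182,167) to (173,207). Next I'll measure these.

```bash
cat > meas.py <<'E'
from h import *
from scipy.optimize import least_squares
im=cv2.imread("pics/top0.png"); hsv=cv2.cvtColor(im,cv2.COLOR_BGR2HSV)
H,S,V=[hsv[:,:,i].astype(int) for i in range(3)]
def blobs(mask,box,mn=3):
    x0,y0,x1,y1=box; m=np.zeros(mask.shape,np.uint8); m[y0:y1,x0:x1]=mask[y0:y1,x0:x1]
    n,l,s,c=cv2.connectedComponentsWithStats(m.astype(np.uint8))
    return [(s[i,4],c[i].round(2),s[i,:4]) for i in range(1,n) if s[i,4]>=mn]
def pr(p,name=""): print(name,(np.array(p)*1000).round(1))
if __name__=="__main__":
    for p in [(354,190),(354,201),(300,160),(260,180),(275,203),(178,180),(200,185),(270,180),(280,157),(230,190)]: print(p,hsv[p[1],p[0]])
    print("cover",blobs(((S<60)&(V>150)&(H>90)),(325,170,385,230),50))
    print("knob",blobs(V<110,(340,185,370,215),10))
E
python3 meas.py
python3 - <<'E'
import cv2
im=cv2.imread("pics/top0.png")
g=cv2.cvtColor(im,cv2.COLOR_BGR2GRAY)
for v in range(164,216,2): print(v,' '.join(f'{x:3d}' for x in g[v,168:204]))
E
```

```text
(354, 190) [112  14 205]
(354, 201) [ 0 36 84]
(300, 160) [ 15  17 123]
(260, 180) [ 21  18 181]
(275, 203) [ 24  23 177]
(178, 180) [ 21  18 197]
(200, 185) [  7  18 126]
(270, 180) [ 19  33 107]
(280, 157) [ 18  23 192]
(230, 190) [ 13  38 182]
cover [(np.int32(891), array([354.2 , 199.34]), array([336, 181,  37,  37], dtype=int32))]
knob [(np.int32(113), array([355.37, 197.88]), array([350, 192,  12,  13], dtype=int32))]
164 173 171 173 173 172 174 176 175 175 174 175 174 172 177 172 170 162 163 169 172 172 171 172 173 171 170 171 167 167 168 171 171 172 171 173 172
166 171 171 172 169 172 171 175 175 174 174 171 175 187 183 169 149 137 135 143 148 147 150 153 154 156 158 161 159 159 160 160 162 165 168 168 168
168 175 173 169 170 173 174 173 174 171 170 171 182 188 170 140 107  92  84  94 112 121 117 121 123 122 124 126 125 123 125 124 129 135 143 145 144
170 170 173 171 174 176 173 174 174 172 172 182 194 189 164 121  89  76  86  83  96 106 116 118 121 119 120 121 117 119 121 117 120 118 121 124 120
172 171 170 173 174 172 176 174 172 171 174 179 194 183 161 123  95  86  89  79 
[... 2475 characters left out ...]
 165 171 167 147 133 132 152 168 171 175 173 173 179 176 180 176 179 176 176 179 177 176 177 175 177 173 174
208 170 168 168 167 145 123 114 141 164 174 173 168 152 135 130 153 171 172 176 173 176 175 177 175 179 177 175 179 176 177 177 177 173 175 172 173
210 170 169 169 164 157 156 158 167 172 171 170 161 139 133 136 157 169 178 174 176 176 175 175 179 176 175 174 173 176 172 174 174 174 171 173 170
212 170 171 171 167 172 173 170 174 174 173 171 154 134 135 153 173 176 173 174 173 171 176 178 175 176 176 171 171 168 173 173 170 170 171 171 171
214 172 172 173 173 172 171 172 173 173 177 169 159 134 135 157 172 175 177 173 177 174 175 176 175 174 170 170 171 169 173 173 171 171 170 171 171
```

```bash
python3 - <<'E'
import cv2,numpy as np
a=cv2.imread("pics/top0.png")[143:227,238:322]
a=cv2.resize(a,(588,588),interpolation=cv2.INTER_CUBIC); 
b=np.zeros((600,800,3),np.uint8); b[:588,:588]=a
for k in range(0,84,10): cv2.putText(b,str(238+k),(k*7,598),0,.35,(0,255,255)); cv2.putText(b,str(143+k),(592,k*7+4),0,.35,(0,255,255)); cv2.line(b,(k*7+3,0),(k*7+3,4),(0,255,0)); 
cv2.imwrite("pics/c3.png",b)
E
```

```text
(no output)
```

View pics/c3.png

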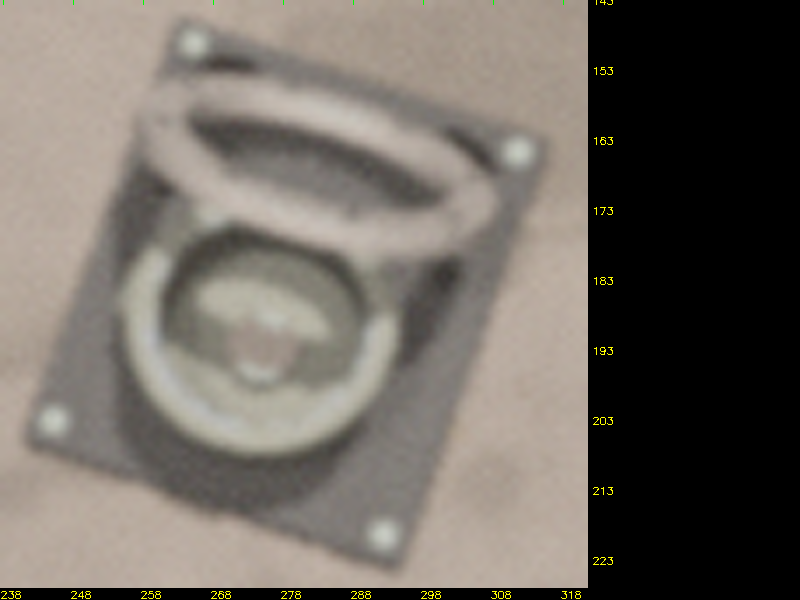

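Top crop: ring outer ellipse spans u 258–309, v 153–179; pot flange arc has its lowest point at about (275,208); plate bolts are at (265,149), (312,164), (245,203), (292,219). Bar centreline runs (179.6,170) → (174.8,200).

```bash
cat > m2.py <<'E'
from meas import *
P=lambda x,y:(238+x/7-.43,143+y/7-.43)
b=[onz("top",*P(*q),.013)[:2] for q in [(193,43),(518,152),(53,420),(384,535)]]
pr(np.mean(b,0),"platectr"); dx=(b[0]-b[2]+b[1]-b[3])/2; dy=(b[0]-b[1]+b[2]-b[3])/2
print("yaw",np.arctan2(dx[1],dx[0]),np.arctan2(-dy[0],dy[1]),np.linalg.norm(dx),np.linalg.norm(dy))
yaw=(np.arctan2(dx[1],dx[0])+np.arctan2(-dy[0],dy[1]))/2; ex=np.array([np.cos(yaw),np.sin(yaw)]); ey=np.array([-ex[1],ex[0]])
F=np.array([onz("top",*P(*q),.08)[:2] for q in [(127,330),(150,400),(190,437),(240,453),(285,453),(330,437),(365,405),(390,365),(400,320)]])
s=least_squares(lambda p:np.hypot(*(F-p[:2]).T)-p[2],[.5,0,.058]); pr(s.x,"pot c,r")
s2=least_squares(lambda p:np.hypot(*(F-p).T)-.058,[.5,0]); pr(s2.x,"pot r58"); pot=s2.x
pc=np.mean(b,0)-pot; pr([pc@ex,pc@ey],"plate ctr in housing")
c=onz("top",*P(317.5,165),.0895)[:2]; pr(c,"ring c"); d=c-pot; pr([d@ex,d@ey],"ring c in housing")
B=[onz("top",u,v,.21)[:2] for u,v in [(179.6,170),(178.25,180),(176.6,190),(174.8,200)]]
d=B[0]-B[3]; sy=np.arctan2(d[1],d[0]); print("stand yaw",sy); pr(np.mean(B,0),"bar mid")
sx=np.array([np.cos(sy),np.sin(sy)])
Q=lambda x,y:(165+x/3.333-.35,140+y/3.333-.35)
f=np.array([onz("top",*Q(*q),.008)[:2] for q in [(62,90),(150,97),(137,196)]]); fc=(f[0]+f[2])/2; pr(fc,"foot ctr"); print(np.linalg.norm(f[0]-f[1]),np.linalg.norm(f[1]-f[2]))
post=onz("top",192.5,182.5,.01)[:2];pr(post,"post base")
O=fc-.09*sx; pr(O,"stand origin via foot")
n=np.array([-sx[1],sx[0]]); pr([(fc-np.mean(B,0))@n],"foot offset from bar")
tip=onz("top",172.5,206.8,.245)[:2]; pr(tip,"tip"); pr(tip+.037*sx,"origin via tip")
e=onz("top",180.3,166.2,.21)[:2]; pr(e,"bar far end"); pr(e-.098*sx,"origin via far end?")
S=lambda x,y:(190+x/4.613-.4,180+y/4.615-.4)
print("proj tip in side", proj("side",[*tip,.245]), S(347,172),"post top",proj("side",[*fc,.21]),S(180,195))
pr(onz("top",354.2,199.34,.013),"cover disc"); pr(onz("top",355.37,197.88,.036),"knob")
E
python3 m2.py
```

```text
platectr [617.3 -18.4]
yaw -0.3381721843850142 -0.3400361190447639 0.1860339272326494 0.15608710847638846
pot c,r [-1505915.2  -130553.9  1512110.7]
pot r58 [505.4 -16.8]
plate ctr in housing [106.1  35.7]
ring c [651.2 -31.6]
ring c in housing [142.5  34.5]
stand yaw -0.11726312518027203
bar mid [564.  259.1]
foot ctr [622.1 247.8]
0.08489405789840179 0.09706572969819964
post base [621.4 253.5]
stand origin via foot [532.7 258.3]
foot offset from bar [-4.4]
tip [495.8 262.2]
origin via tip [532.6 257.9]
bar far end [617.4 252.8]
origin via far end? [520.  264.3]
proj tip in side [264.64492939 214.94587855] (264.82219813570345, 216.8697724810401) post top [227.67551992 219.51264553] (228.62016041621504, 221.85352112676057)
cover disc [ 565.4 -254.3   13. ]
knob [ 565.  -254.6   36. ]
```

```bash
sed -i 's/\[.5,0,.058\]/[.59,-.01,.058]/; s/-.058,\[.5,0\]/-.058,[.59,-.01]/' m2.py
cat >> m2.py <<'E'
d=f[1]-f[2]; print("foot yaw",np.arctan2(d[1],d[0]), np.arctan2(*( (f[0]-f[1])[::-1]*[1,-1])[::-1])-0)
# ring silhouettes: project model ring top etc for check
ez=np.array([0,0,1.])
E3=np.r_[ex,0]; 
for rx in (.06,.065,.07):
    C=np.r_[pot+rx*ex,.0895]; zr=-np.sin(.611)*E3+np.cos(.611)*ez; ax=np.cos(.611)*E3+np.sin(.611)*ez; yr=np.r_[ey,0]
    print(rx,"pred u,v extents",[ (p.min(0).round(1),p.max(0).round(1)) for p in [np.array([proj("top",C+s*.006*ax+.08*(np.cos(a)*yr+np.sin(a)*zr)) for a in np.arange(0,6.28,.05) for s in (-1,1)])]])
print("seen",P(138,75),P(497,255)); pr(C+.08*zr,"top at .07")
E
python3 m2.py
```

```text
platectr [617.3 -18.4]
yaw -0.3381721843850142 -0.3400361190447639 0.1860339272326494 0.15608710847638846
pot c,r [584.7  -7.5  58.4]
pot r58 [584.2  -7.6]
plate ctr in housing [34.8  0.9]
ring c [651.2 -31.6]
ring c in housing [71.2 -0.4]
stand yaw -0.11726312518027203
bar mid [564.  259.1]
foot ctr [622.1 247.8]
0.08489405789840179 0.09706572969819964
post base [621.4 253.5]
stand origin via foot [532.7 258.3]
foot offset from bar [-4.4]
tip [495.8 262.2]
origin via tip [532.6 257.9]
bar far end [617.4 252.8]
origin via far end? [520.  264.3]
proj tip in side [264.64492939 214.94587855] (264.82219813570345, 216.8697724810401) post top [227.67551992 219.51264553] (228.62016041621504, 221.85352112676057)
cover disc [ 565.4 -254.3   13. ]
knob [ 565.  -254.6   36. ]
foot yaw -0.10095755205422156 -0.08581369357191652
0.06 pred u,v extents [(array([255.2, 156.4]), array([307.7, 183.5]))]
0.065 pred u,v extents [(array([255.8, 155. ]), array([308.2, 181.9]))]
0.07 pred u,v extents [(array([256.4, 153.5]), array([308.8, 180.3]))]
seen (257.2842857142857, 153.28428571428572) (308.57, 178.99857142857144)
top at .07 [606.9 -15.6 155. ]
```

```bash
cat >> h.py <<'E'
def st():
    from scipy.spatial.transform import Rotation as R
    s=ctrl.state(); q=s["tool_rot"]; M=R.from_quat([q[1],q[2],q[3],q[0]]).as_matrix(); y=M[:,1]
    print(round(s["time_s"],2),"tcp",(np.array(s["tcp_pos"])*1000).round(1),"closing dir yaw",round(np.arctan2(y[1],y[0]),4),"tilt",M[:,2].round(3),"F",np.round(s["ft_force"],1),"T",np.round(s["torque"],2),"w",round(s["gripper_width"]*1000,1),"g",s["grasp_force"],"q",np.round(s["qpos"],2))
E
python3 -c "
from h import *;st()"
```

```text
0.1 tcp [ 201.2 -643.7  230. ] closing dir yaw -1.268 tilt [-0.     0.002 -1.   ] F [ 0.9  0.3 -0.1] T [ 0.    0.01 -0.03] w 85.4 g 0.0 q [-1.42  0.29  1.58 -0.    1.28 -0.15]
```

Emit:
move_arm(deltas=[[[2.58,3.91,0.9],0.058],[[2.58,3.91,0.9],0.058],[[2.58,3.91,0.9],0.058],[[2.58,3.91,0.9],0.058],[[2.58,3.91,0.9],0.058],[[2.58,3.91,0.9],0.058],[[2.58,3.91,0.8],0.058],[[2.58,3.91,0.8],0.058]], fingers=1, force=30)

```text
time_s: 1.1
tcp_pos: [0.4082, -0.3299, 0.3011]
tool_rot: [-0.0, 0.927, 0.375, -0.0]
ft_force: [-0.6, -0.3, 0.6]
gripper_width: 0.0854
grasp_force: 0.0
```

Emit:
move_arm(deltas=[[[2.58,3.91,0],0.058],[[2.58,3.91,0],0.058],[[2.58,3.91,0],0.058],[[2.58,3.91,0],0.058],[[2.58,3.91,0],0.058],[[2.58,3.91,0],0.058],[[2.58,3.91,0],0.058],[[2.58,3.91,0],0.058]])

```text
time_s: 2.1
tcp_pos: [0.6145, -0.0172, 0.3007]
tool_rot: [-0.0, 0.816, 0.578, -0.0]
ft_force: [1.2, -0.8, 0.1]
gripper_width: 0.0855
grasp_force: 0.0
```

```bash
python3 -c "
from h import *;st()"
```

```text
2.1 tcp [614.5 -17.2 300.7] closing dir yaw -0.338 tilt [-0.001  0.    -1.   ] F [ 1.2 -0.8  0.1] T [ 0.03  0.   -0.04] w 85.5 g 0.0 q [-0.19  0.11  1.65 -0.    1.38  0.15]
```

Emit:
move_arm(deltas=[[[0,0,-2.5],0],[[0,0,-2.5],0],[[0,0,-2.5],0],[[0,0,-2.5],0],[[0,0,-2.3],0],[[0,0,-2],0],[[0,0,-1.3],0],[[0,0,-0.6],0]])

```text
time_s: 3.1
tcp_pos: [0.6139, -0.0186, 0.1384]
tool_rot: [-0.0, 0.817, 0.577, -0.0]
ft_force: [-0.2, 0.3, -0.2]
gripper_width: 0.0853
grasp_force: 0.0
```

Emit:
move_arm(deltas=[[[0,0,0],0],[[0,0,0],0],[[0,0,0],0],[[0,0,0],0],[[0,0,0],0],[[0,0,0],0],[[0,0,0],0],[[0,0,0],0]], fingers=-1, force=25)

```text
time_s: 4.1
tcp_pos: [0.6144, -0.0187, 0.1401]
tool_rot: [0.0, 0.817, 0.577, 0.0]
ft_force: [-2.2, -0.2, 5.3]
gripper_width: 0.0182
grasp_force: 25.1
```

```bash
python3 -c "
from h import *;st()
a=snap('side','s1')[170:275,200:310];b=snap('top','t1')[140:235,235:345]
c=np.zeros((600,800,3),np.uint8);c[:382,:400]=cv2.resize(a,(400,382),interpolation=2)[:,:,::-1];c[:345,400:]=cv2.resize(b,(400,345),interpolation=2)[:,:,::-1]
cv2.imwrite('pics/c4.png',c[:385])"
```

```text
4.1 tcp [614.4 -18.7 140.1] closing dir yaw -0.34 tilt [ 0.001 -0.    -1.   ] F [-2.2 -0.2  5.3] T [-0.01  0.06 -0.02] w 18.2 g 25.131189823150635 q [-0.2   0.24  1.8   0.    1.09  0.14]
```

View pics/c4.png

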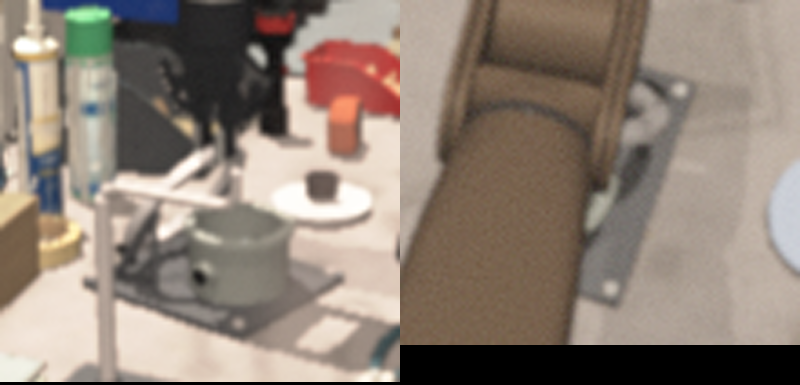

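The gripper holds the ring's top rim (side crop ~(215,155)), with the ring still leaning. I'll lift along its own slope slowly.

Emit:
move_arm(deltas=[[[-0.13,0.05,0.2],0],[[-0.13,0.05,0.2],0],[[-0.13,0.05,0.2],0],[[-0.13,0.05,0.2],0],[[-0.13,0.05,0.2],0],[[-0.13,0.05,0.2],0],[[-0.13,0.05,0.2],0],[[-0.13,0.05,0.2],0]], force=35)

```text
time_s: 5.2
tcp_pos: [0.6048, -0.0153, 0.1546]
tool_rot: [0.002, 0.817, 0.577, 0.001]
ft_force: [4.8, -1.8, -2.8]
gripper_width: 0.0179
grasp_force: 34.3
```

```bash
python3 -c "
from h import *;st()
a=snap('side','s2')[170:275,200:310]
cv2.imwrite('pics/c5.png',cv2.resize(a,(628,600),interpolation=2)[:,:,::-1])"
```

```text
5.2 tcp [604.8 -15.3 154.6] closing dir yaw -0.3402 tilt [ 0.004 -0.001 -1.   ] F [ 4.8 -1.8 -2.8] T [-0.4  -1.16 -0.03] w 17.9 g 34.30585205554962 q [-0.19  0.21  1.82 -0.    1.11  0.15]
```

View pics/c5.png

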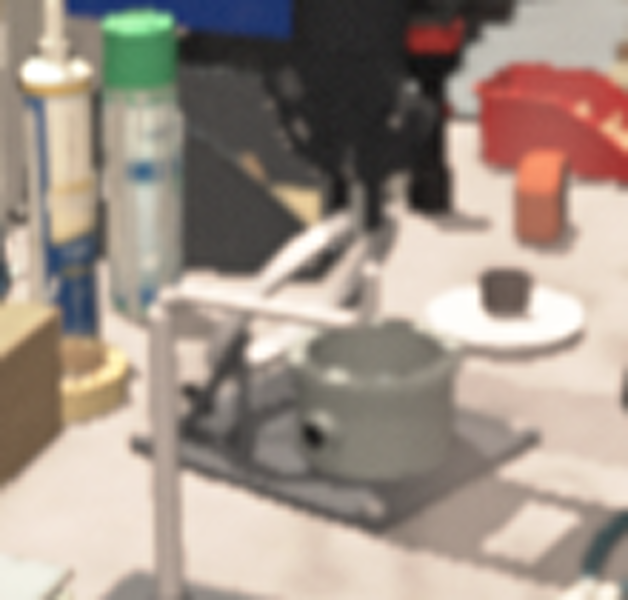

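Emit:
move_arm(deltas=[[[0.38,-0.13,0.15],0],[[0.38,-0.13,0.15],0],[[0.38,-0.13,0.15],0],[[0.38,-0.13,0.15],0],[[0.38,-0.13,0.13],0],[[0.38,-0.13,0.13],0],[[0.38,-0.13,0.13],0],[[0.38,-0.13,0.13],0]])

```text
time_s: 6.25
tcp_pos: [0.6343, -0.0252, 0.1666]
tool_rot: [-0.0, 0.817, 0.577, -0.0]
ft_force: [0.2, -0.2, -3.3]
gripper_width: 0.0174
grasp_force: 34.3
```

```bash
python3 -c "
from h import *;st()
snap('side','s3')"
```

```text
6.25 tcp [634.3 -25.2 166.6] closing dir yaw -0.34 tilt [-0.  0. -1.] F [ 0.2 -0.2 -3.3] T [0.02 0.13 0.02] w 17.4 g 34.34782862663269 q [-0.2   0.26  1.73 -0.    1.15  0.14]
```

```bash
python3 -c "
from h import *
a=cv2.imread('pics/s3.png')[170:275,200:310]
cv2.imwrite('pics/c6.png',cv2.resize(a,(628,600),interpolation=2))"
```

```text
(no output)
```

View pics/c6.png

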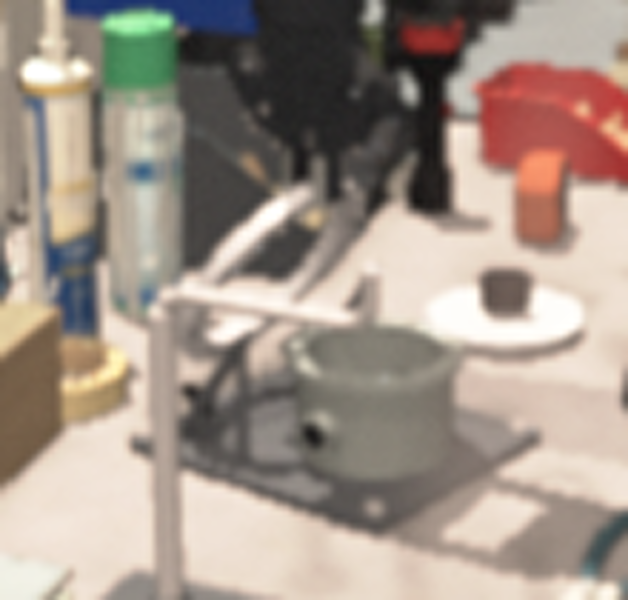

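The ring is still leaning ~35°, wedged in the pads (crop ~(230,260)). I'll carry it over to the stand. Its bottom leads, so pushing it against the stand's post will right it.

Emit:
move_arm(deltas=[[[0,0,0.8],0],[[0,0,1.3],0],[[0,0,1.6],0],[[0,0,1.8],0],[[0,0,1.8],0],[[0,0,1.6],0],[[0,0,1.3],0],[[0,0,0.8],0]])

```text
time_s: 7.3
tcp_pos: [0.6343, -0.0251, 0.2776]
tool_rot: [0.0, 0.817, 0.577, 0.0]
ft_force: [0.4, -0.2, -2.2]
gripper_width: 0.0172
grasp_force: 34.6
```

Emit:
move_arm(deltas=[[[-1.2,0.5,0],0.015],[[-2.2,0.9,0],0.03],[[-2.8,1.2,0],0.03],[[-3.0,1.4,0],0.03],[[-3.0,1.4,0],0.03],[[-3.0,1.3,0],0.03],[[-2.6,1.1,0],0.03],[[-1.6,0.7,0],0.03]])

```text
time_s: 8.3
tcp_pos: [0.4377, 0.0607, 0.2753]
tool_rot: [-0.001, 0.746, 0.666, -0.001]
ft_force: [0.7, 0.1, -3.0]
gripper_width: 0.0174
grasp_force: 35.3
```

```bash
python3 -c "
from h import *;st()"
```

```text
8.3 tcp [437.7  60.7 275.3] closing dir yaw -0.1128 tilt [-0.002  0.    -1.   ] F [ 0.7  0.1 -3. ] T [-0.02  0.11 -0.06] w 17.4 g 35.27107089757919 q [-0.09 -0.29  2.07  0.    1.36  0.02]
```

Emit:
move_arm(deltas=[[[-0.4,1.5,0],0],[[-0.6,2.8,0],0],[[-0.7,3.3,0],0],[[-0.7,3.3,0],0],[[-0.7,3.3,0],0],[[-0.7,3.3,0],0],[[-0.6,2.8,0],0],[[-0.4,1.6,0],0]])

```text
time_s: 9.3
tcp_pos: [0.3914, 0.2805, 0.276]
tool_rot: [-0.0, 0.746, 0.666, -0.0]
ft_force: [-0.1, 1.0, -2.8]
gripper_width: 0.0173
grasp_force: 35.4
```

```bash
python3 -c "
from h import *;st()
a=snap('side','s4')[150:285,200:380];b=snap('top','t4')[150:260,120:260]
c=np.zeros((600,800,3),np.uint8);c[:300,:400]=cv2.resize(a,(400,300),interpolation=2)[:,:,::-1];c[:314,400:]=cv2.resize(b,(400,314),interpolation=2)[:,:,::-1]
cv2.imwrite('pics/c7.png',c[:315])"
```

```text
9.3 tcp [391.4 280.5 276. ] closing dir yaw -0.1136 tilt [-0.001 -0.    -1.   ] F [-0.1  1.  -2.8] T [-0.07  0.11  0.01] w 17.3 g 35.4321750998497 q [ 0.41 -0.19  1.99  0.    1.34  0.52]
```

View pics/c7.png

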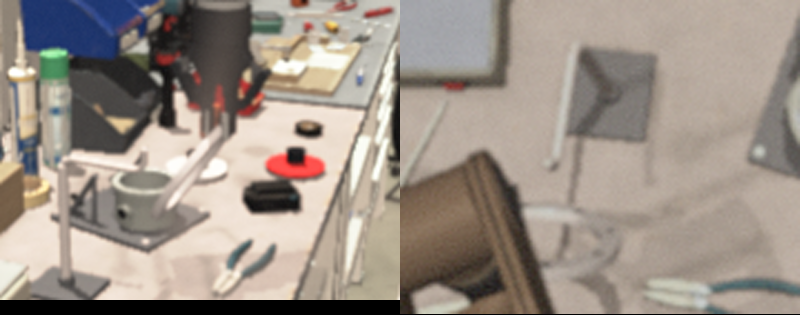

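The ring is held edge-on in the side view, from about (301,204) to (273,245). In the top view its right extreme is about (196,234). The hook tip is ahead of it at (173,207). I'll check this against the predicted pose.

```bash
python3 - <<'E'
from h import *
T=np.array([.3914,.2805,.276]); y=-.113; ex=np.array([np.cos(y),np.sin(y),0]); ey=np.array([-ex[1],ex[0],0]); ez=np.array([0,0,1.])
for deg in (25,30,35,40,45):
    a=np.radians(deg); zr=-np.sin(a)*ex+np.cos(a)*ez; ax=np.cos(a)*ex+np.sin(a)*ez
    top=T-.004*ex+.015*ez; C=top-.08*zr
    pts=np.array([C+s*.006*ax+.08*(np.cos(t)*ey+np.sin(t)*zr) for t in np.arange(0,6.28,.05) for s in(-1,1)])
    pt=np.array([proj("top",p) for p in pts]); ps=np.array([proj("side",p) for p in pts])
    i=ps[:,1].argmax()
    print(deg,"top right",pt[pt[:,0].argmax()].round(1),"vmin/max",pt[:,1].min().round(1),"side bottom",ps[i].round(1),"top",ps[ps[:,1].argmin()].round(1))
def q(u,v): return onz("top",u,v,.245)
im=cv2.imread("pics/t4.png"); g=cv2.cvtColor(im,cv2.COLOR_BGR2GRAY)
for v in range(201,212): print(v,g[v,166:182])
print(q(171.5,206.5),q(172.5,207))
E
```

```text
25 top right [198.2 235.5] vmin/max 225.4 side bottom [274.4 252.1] top [299.6 203.5]
30 top right [198.3 232.7] vmin/max 220.9 side bottom [270.7 249.6] top [299.8 203.3]
35 top right [198.4 229.9] vmin/max 216.5 side bottom [267.  246.9] top [299.7 203.1]
40 top right [198.4 227.2] vmin/max 212.2 side bottom [263.7 244. ] top [299.8 202.8]
45 top right [198.4 228.3] vmin/max 208.1 side bottom [260.6 240.8] top [299.8 202.5]
201 [173 175 173 173 174 169 170 178 193 194 176 164 170 168 157 138]
202 [174 174 171 173 174 168 169 179 195 191 173 162 168 169 154 136]
203 [175 173 172 172 174 170 167 183 191 188 171 163 168 168 153 132]
204 [174 176 171 173 172 169 170 179 187 184 168 163 167 170 154 134]
205 [172 174 174 169 175 174 174 171 173 169 162 165 171 168 154 132]
206 [173 173 171 171 179 185 178 161 154 152 160 168 171 171 152 132]
207 [174 174 167 171 178 184 171 145 124 138 160 171 174 171 154 132]
208 [175 172 171 166 167 167 150 122 118 142 165 172 174 172 148 131]
209 [171 172 169 169 164 157 141 125 136 158 171 174 175 166 149 131]
210 [174 171 173 169 170 166 155 157 162 169 173 174 172 160 142 129]
211 [171 173 170 171 168 172 171 171 172 173 172 171 173 156 134 132]
[0.49664129 0.26491522 0.245     ] [0.49528475 0.26219381 0.245     ]
```

Emit:
move_arm(deltas=[[[1.0,-0.15,0],0],[[1.8,-0.22,0],0],[[2.1,-0.25,0],0],[[2.1,-0.25,0],0],[[2.1,-0.25,0],0],[[2.0,-0.23,0],0],[[1.5,-0.18,0],0],[[1.0,-0.12,0],0]])

```text
time_s: 10.4
tcp_pos: [0.5295, 0.2615, 0.2762]
tool_rot: [-0.0, 0.747, 0.665, -0.0]
ft_force: [-0.7, 0.3, -3.1]
gripper_width: 0.0169
grasp_force: 35.3
```

Emit:
move_arm(deltas=[[[0.5,-0.06,0],0],[[0.5,-0.06,0],0],[[0.5,-0.06,0],0],[[0.5,-0.06,0],0],[[0.5,-0.06,0],0],[[0,0,0],0]])

```text
time_s: 11.15
tcp_pos: [0.5535, 0.2594, 0.2766]
tool_rot: [0.0, 0.747, 0.665, 0.0]
ft_force: [-0.2, 0.6, -2.1]
gripper_width: 0.0109
grasp_force: 35.9
```

```bash
python3 -c "
from h import *;st();snap('side','s5')"
```

```text
11.15 tcp [553.5 259.4 276.6] closing dir yaw -0.1151 tilt [ 0. -0. -1.] F [-0.2  0.6 -2.1] T [-0.02 -0.   -0.01] w 10.9 g 35.85464604198933 q [ 0.27  0.12  1.69 -0.    1.33  0.39]
```

The fingers closed to 11 mm, so the ring has aligned upright. Next I'll lower it onto the bar.

Emit:
move_arm(deltas=[[[0,0,-0.8],0],[[0,0,-0.8],0],[[0,0,-0.7],0],[[0,0,-0.6],0],[[0,0,-0.4],0],[[0,0,-0.2],0],[[0,0,-0.2],0],[[0,0,0],0]])

```text
time_s: 12.2
tcp_pos: [0.5531, 0.2594, 0.2396]
tool_rot: [0.0, 0.747, 0.665, 0.0]
ft_force: [-0.6, -0.1, -2.9]
gripper_width: 0.0107
grasp_force: 35.8
```

Emit:
move_arm(deltas=[[[0,0,-0.15],0],[[0,0,-0.15],0],[[0,0,0],0]])

```text
time_s: 12.58
tcp_pos: [0.553, 0.2594, 0.2363]
tool_rot: [-0.0, 0.747, 0.665, -0.0]
ft_force: [0.1, 0.8, -3.2]
gripper_width: 0.0109
grasp_force: 35.8
```

Emit:
move_arm(deltas=[[[0,0,-0.15],0],[[0,0,-0.15],0],[[0,0,0],0]])

```text
time_s: 12.95
tcp_pos: [0.553, 0.2594, 0.2333]
tool_rot: [-0.0, 0.747, 0.665, -0.0]
ft_force: [-0.4, -0.9, -3.1]
gripper_width: 0.0109
grasp_force: 35.8
```

Emit:
move_arm(deltas=[[[0,0,-0.15],0],[[0,0,-0.15],0],[[0,0,0],0]])

```text
time_s: 13.32
tcp_pos: [0.553, 0.2594, 0.2303]
tool_rot: [-0.0, 0.747, 0.665, -0.0]
ft_force: [-0.3, -0.4, -3.6]
gripper_width: 0.0106
grasp_force: 35.8
```

Emit:
move_arm(deltas=[[[0,0,-0.15],0],[[0,0,-0.15],0],[[0,0,0],0]])

```text
time_s: 13.7
tcp_pos: [0.553, 0.2594, 0.2272]
tool_rot: [-0.0, 0.747, 0.665, -0.0]
ft_force: [0.2, -0.6, -2.3]
gripper_width: 0.0106
grasp_force: 35.8
```

```bash
python3 - <<'E'
from h import *
st(); im=snap('side','s6')
g=cv2.cvtColor(im,cv2.COLOR_RGB2GRAY)
print("pred ring bottom if hung", proj("side",[.553,.260,.075]),"bar",proj("side",[.553,.26,.21]))
u=int(proj("side",[.553,.260,.075])[0])
for v in range(228,268,1): print(v,g[v,u-8:u+9:2],im[v,u])
E
```

```text
13.7 tcp [553.  259.4 227.2] closing dir yaw -0.115 tilt [-0. -0. -1.] F [ 0.2 -0.6 -2.3] T [ 0.04 -0.02  0.04] w 10.6 g 35.839739330112934 q [ 0.27  0.15  1.74 -0.    1.25  0.39]
pred ring bottom if hung [247.75809369 263.2191071 ] bar [247.08108758 223.42421749]
228 [252 241 138 194 220 208 190 225 167] [233 217 200]
229 [251 226 141 201 210 179 203 224 142] [225 206 190]
230 [251 195 146 200 204 158 225 207 125] [221 200 183]
231 [250 169 158 204 203 170 229 190 122] [220 199 183]
232 [246 157 166 205 204 184 222 209 137] [221 200 184]
233 [238 147 162 203 201 176 189 224 174] [218 197 180]
234 [234 141 155 194 184 152 141 204 203] [199 180 166]
235 [227 135 140 173 154 132 114 149 185] [163 152 143]
236 [218 129 117 150 137 127 105 110 149] [142 135 130]
237 [203 121 108 138 134 132 106 100 140] [140 132 128]
238 [180 109 107 137 135 136 118  97 146] [141 133 130]
239 [162  97 106 139 138 136 122  98 153] [143 137 132]
240 [151 109 104 138 136 137 124 100 163] [141 135 130]
241 [152 118 104 137 137 135 121 103 178] [142 136 132]
242 [151 110 102 138 137 138 123 117 197] [142 135 
[... 704 characters left out ...]
5 255 245 111] [121 115 111]
256 [146 102 140 121 130 248 255 206 104] [138 128 121]
257 [145 113 160 174 200 255 252 159 111] [214 196 184]
258 [147 129 150 190 225 249 219 137 109] [234 223 208]
259 [146 136 140 161 182 191 158 132 100] [194 178 167]
260 [144 140 139 143 146 145 139 144 132] [155 143 136]
261 [144 140 138 141 129 136 137 160 171] [137 126 120]
262 [156 139 138 138 114 135 144 174 182] [121 112 106]
263 [178 140 138 138 116 137 157 183 183] [124 114 108]
264 [196 156 144 141 136 156 176 187 181] [145 134 126]
265 [202 184 167 157 166 181 189 185 180] [179 162 150]
266 [203 200 193 181 192 196 194 186 181] [208 187 172]
267 [203 202 200 197 200 201 194 185 180] [217 195 180]
```

Emit:
move_arm(deltas=[[[0,0,-0.2],0],[[0,0,-0.2],0],[[0,0,-0.2],0],[[0,0,0],0]])

```text
time_s: 14.25
tcp_pos: [0.5533, 0.2595, 0.2238]
tool_rot: [0.0, 0.747, 0.665, 0.0]
ft_force: [-4.3, -1.3, 4.8]
gripper_width: 0.0108
grasp_force: 36.8
```

Emit:
move_arm(deltas=[[[0,0,-0.1],0],[[0,0,-0.1],0],[[0,0,0],0]])

```text
time_s: 14.62
tcp_pos: [0.5534, 0.2595, 0.2237]
tool_rot: [0.0, 0.746, 0.665, 0.001]
ft_force: [-7.1, -2.0, 9.5]
gripper_width: 0.0105
grasp_force: 37.5
```

```bash
python3 - <<'E'
from h import *
st(); im=snap('side','s7')
g=cv2.cvtColor(im,cv2.COLOR_RGB2GRAY)
for v in range(254,268,1): print(v,g[v,240:256])
E
```

```text
14.62 tcp [553.4 259.5 223.7] closing dir yaw -0.1147 tilt [ 0.001 -0.    -1.   ] F [-7.1 -2.   9.5] T [-0.37  1.06  0.03] w 10.5 g 37.531063444912434 q [ 0.27  0.15  1.75 -0.    1.24  0.39]
254 [136 127 113 107 116 122 130 137 137 146 189 241 254 254 243 185]
255 [134 123 115 108 102  95 102 113 124 162 230 254 255 255 223 145]
256 [128 115 132 154 156 123 108 104 127 204 251 255 255 246 174 109]
257 [121 106 142 183 205 187 175 169 194 246 255 255 251 209 136 103]
258 [125 114 139 173 210 215 220 228 243 255 255 252 222 161 126 105]
259 [135 128 137 151 175 192 207 228 243 250 245 220 167 138 125 106]
260 [143 137 137 140 146 158 167 181 192 193 186 160 140 138 140 136]
261 [144 141 140 139 142 142 145 146 146 146 145 140 140 148 164 171]
262 [142 140 138 138 139 140 136 129 130 138 140 138 146 163 177 181]
263 [142 139 138 139 141 139 130 113 121 135 140 146 160 173 182 182]
264 [155 141 137 138 138 138 129 117 128 140 149 163 176 181 183 182]
265 [176 157 146 144 141 141 136 136 146 161 174 181 187 185 182 181]
266 [196 184 175 168 159 157 156 167 174 184 192 192 192 185 182 182]
267 [203 199 195 192 185 182 184 192 197 198 195 195 191 186 183 180]
```

Contact came at TCP z 0.224 with a sideways force, which I didn't expect, so I'll spend one view on it.

```bash
python3 - <<'E'
from h import *
a=cv2.imread('pics/s7.png')[175:275,205:295]
cv2.imwrite('pics/c8.png',cv2.resize(a,(540,600),interpolation=cv2.INTER_CUBIC))
E
```

```text
(no output)
```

View pics/c8.png

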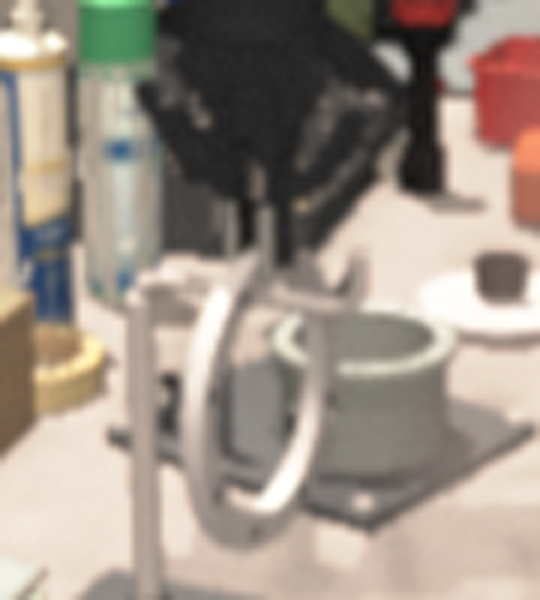

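The picture shows the ring upright with the bar through it, its bottom at about (244,267), where a hung ring should be. It is seated and was only pressed too hard, so I'll relieve the force and open partly to keep the fingers clear of the hook tip.

Emit:
move_arm(deltas=[[[0,0,0.1],0],[[0,0,0.1],0],[[0,0,0.1],0],[[0,0,0],0]])

```text
time_s: 15.18
tcp_pos: [0.5533, 0.2595, 0.2238]
tool_rot: [0.0, 0.747, 0.665, 0.0]
ft_force: [-3.4, -0.9, 6.4]
gripper_width: 0.011
grasp_force: 37.1
```

Emit:
move_arm(deltas=[[[0,0,0.1],0],[[0,0,0.1],0],[[0,0,0],0]])

```text
time_s: 15.55
tcp_pos: [0.5532, 0.2594, 0.2239]
tool_rot: [-0.0, 0.747, 0.665, 0.0]
ft_force: [-0.7, 0.6, -0.0]
gripper_width: 0.011
grasp_force: 36.3
```

Force is near zero, so I'll release gradually.

Emit:
move_arm(deltas=[[[0,0,0],0],[[0,0,0],0],[[0,0,0],0]], fingers=-0.7, force=20)

```text
time_s: 15.92
tcp_pos: [0.5532, 0.2595, 0.2244]
tool_rot: [0.0, 0.747, 0.665, 0.0]
ft_force: [0.1, 0.4, -0.7]
gripper_width: 0.0127
grasp_force: 0.0
```

Emit:
move_arm(deltas=[[[0,0,0],0],[[0,0,0],0],[[0,0,0],0],[[0,0,0],0]], fingers=-0.35)

```text
time_s: 16.42
tcp_pos: [0.5531, 0.2594, 0.2246]
tool_rot: [0.0, 0.747, 0.665, 0.0]
ft_force: [0.0, 0.6, -0.2]
gripper_width: 0.0277
grasp_force: 0.0
```

```bash
python3 -c "
from h import *;st();im=snap('side','s8');g=cv2.cvtColor(im,cv2.COLOR_RGB2GRAY)
a=cv2.cvtColor(cv2.imread('pics/s7.png'),cv2.COLOR_BGR2GRAY)
for v in range(262,271):print(v,a[v,236:250],g[v,236:250])"
```

```text
16.43 tcp [553.1 259.4 224.6] closing dir yaw -0.115 tilt [ 0.  0. -1.] F [ 0.   0.6 -0.2] T [ 0.02  0.03 -0.02] w 27.7 g 0.0 q [0.27 0.15 1.75 0.   1.24 0.39]
262 [228 210 167 144 142 140 138 138 139 140 136 129 130 138] [224 197 154 139 139 135 137 137 137 131 122 122 133 135]
263 [227 214 182 155 142 139 138 139 141 139 130 113 121 135] [227 208 168 143 136 135 136 136 138 126 109 116 133 140]
264 [224 211 197 177 155 141 137 138 138 138 129 117 128 140] [225 207 184 160 144 138 136 135 134 126 115 124 141 158]
265 [224 208 203 195 176 157 146 144 141 141 136 136 146 161] [224 208 198 184 170 156 144 144 141 139 138 149 159 179]
266 [221 207 201 202 196 184 175 168 159 157 156 167 174 184] [221 208 202 199 194 184 174 173 171 168 172 177 183 195]
267 [212 204 201 201 203 199 195 192 185 182 184 192 197 198] [212 204 202 201 201 199 198 196 195 195 196 198 198 198]
268 [200 199 200 201 201 201 201 200 196 198 199 200 201 198] [202 199 201 200 201 201 200 200 200 200 200 201 200 198]
269 [197 198 198 198 199 198 200 201 199 200 201 201 199 196] [197 198 199 199 198 199 198 200 200 200 201 200 198 197]
270 [197 200 199 198 198 198 199 197 198 200 200 199 197 194] [198 198 198 199 199 197 199 199 198 199 200 199 196 193]
```

Emit:
move_arm(deltas=[[[0,0,1.0],0],[[0,0,1.5],0],[[0,0,3],0],[[0,0,3],0],[[0,0,3],0],[[0,-2,0.5],0.1],[[0,-4,0],0.1],[[0,-4,0],0.1]])

```text
time_s: 17.48
tcp_pos: [0.5532, 0.1587, 0.3464]
tool_rot: [0.001, 0.637, 0.771, 0.001]
ft_force: [0.3, 0.3, 0.1]
gripper_width: 0.028
grasp_force: 0.0
```

Emit:
move_arm(deltas=[[[0.1,-4.3,0],0.11],[[0.1,-4.3,0],0.11],[[0.1,-4.3,0],0.11],[[0.1,-4.3,0],0.11],[[0.1,-4.3,0],0.11],[[0.1,-4.3,0],0.11],[[0.1,-4.3,0],0.11],[[0.1,-4.3,0],0.11]], fingers=1)

```text
time_s: 18.48
tcp_pos: [0.5612, -0.1861, 0.3463]
tool_rot: [0.001, 0.248, 0.969, -0.0]
ft_force: [0.2, 0.4, 0.0]
gripper_width: 0.0853
grasp_force: 0.0
```

Emit:
move_arm(deltas=[[[0.2,-4.3,-2],0.11],[[0.2,-3.0,-3],0.057],[[0,0,-4],0],[[0,0,-4],0],[[0,0,-4],0],[[0,0,-3],0],[[0,0,0],0]])

```text
time_s: 19.35
tcp_pos: [0.5639, -0.2568, 0.1426]
tool_rot: [-0.002, 0.169, 0.986, 0.001]
ft_force: [0.0, 0.3, -0.1]
gripper_width: 0.0858
grasp_force: 0.0
```

```bash
python3 -c "
from h import *;st();snap('side','s9');snap('top','t9')"
```

```text
19.35 tcp [ 563.9 -256.8  142.6] closing dir yaw 1.2319 tilt [-0.004  0.003 -1.   ] F [ 0.   0.3 -0.1] T [ 0.   -0.03  0.01] w 85.8 g 0.0 q [-0.59  0.25  1.79 -0.    1.11 -1.82]
```

Emit:
move_arm(deltas=[[[0.05,0.25,-3],0],[[0,0,-3],0],[[0,0,-2.5],0],[[0,0,-2],0],[[0,0,-1.2],0],[[0,0,-0.6],0],[[0,0,0],0]])

```text
time_s: 20.32
tcp_pos: [0.5658, -0.2552, 0.0218]
tool_rot: [0.0, 0.169, 0.986, -0.0]
ft_force: [-0.3, 0.5, -0.5]
gripper_width: 0.0855
grasp_force: 0.0
```

Emit:
move_arm(deltas=[[[0,0,-0.1],0],[[0,0,0],0],[[0,0,0],0],[[0,0,0],0],[[0,0,0],0],[[0,0,0],0],[[0,0,0],0],[[0,0,0],0]], fingers=-1, force=40)

```text
time_s: 21.32
tcp_pos: [0.5661, -0.2556, 0.0213]
tool_rot: [0.001, 0.169, 0.986, -0.0]
ft_force: [-0.6, -0.8, 5.7]
gripper_width: 0.039
grasp_force: 41.1
```

Emit:
move_arm(deltas=[[[0,0,0.5],0],[[0,0,1],0],[[0,0,2],0],[[0,0,3],0],[[0,0,3],0],[[0,0,3],0],[[0,0,2],0],[[0,0,1],0]])

```text
time_s: 22.32
tcp_pos: [0.566, -0.2553, 0.1775]
tool_rot: [0.001, 0.169, 0.986, -0.0]
ft_force: [-0.2, -0.5, -2.7]
gripper_width: 0.0388
grasp_force: 40.7
```

```bash
python3 - <<'E'
from h import *
st(); im=snap('side','s10'); t=snap('top','t10')
# check ring still hung
g=cv2.cvtColor(im,cv2.COLOR_RGB2GRAY)
for v in range(262,268):print(v,g[v,236:250])
# cover in side: predicted
T=np.array([.565,-.2548,.176]); o=T-[0,0,.0205]
print("pred disc", proj("side",o+[0,0,.014]),"spigot",proj("side",o), proj("top",o+[0,0,.013]))
hs=cv2.cvtColor(t,cv2.COLOR_RGB2HSV); m=((hs[:,:,1]<60)&(hs[:,:,2]>150)&(hs[:,:,0]>90)); m[:, :320]=0; m[:165]=0; m[235:]=0;m[:,420:]=0
ys,xs=np.nonzero(m); print(len(xs), xs.min() if len(xs) else 0,xs.max() if len(xs) else 0,ys.min() if len(xs) else 0,ys.max() if len(xs) else 0)
E
```

```text
22.32 tcp [ 566.  -255.3  177.5] closing dir yaw 1.2321 tilt [ 0.002 -0.001 -1.   ] F [-0.2 -0.5 -2.7] T [ 0.   -0.05 -0.  ] w 38.8 g 40.71797311306 q [-0.59  0.22  1.76  0.    1.16 -1.82]
262 [224 199 156 140 140 137 136 137 136 131 120 122 133 136]
263 [229 217 179 147 137 137 135 136 136 126 108 118 133 144]
264 [229 227 209 174 149 141 137 136 134 125 114 128 145 171]
265 [229 229 225 210 188 171 155 149 148 142 145 159 175 204]
266 [228 227 227 225 220 209 198 193 190 187 191 201 210 221]
267 [227 226 226 227 227 225 224 223 223 221 223 223 224 224]
pred disc [288.39271455 188.74204219] spigot [288.33562072 191.9833659 ] [362.4221308  187.76796822]
0 0 0 0 0
```

```bash
cat > pot.py <<'E'
from h import *
from scipy.optimize import least_squares
import sys
g=cv2.cvtColor(cv2.GaussianBlur(cv2.imread("pics/"+sys.argv[1]),(0,0),.6),cv2.COLOR_BGR2GRAY).astype(np.float32)
c0=np.array([.5845,-.0075])
def edge(R,sgn,z):
    P=[]
    for a in np.arange(0,2*np.pi,.1):
        d=np.array([np.cos(a),np.sin(a)]); rs=np.arange(R-.009,R+.009,.0004)
        uv=np.array([proj("top",np.r_[c0+r*d,z]) for r in rs],np.float32)
        p=cv2.remap(g,uv[:,:1],uv[:,1:],cv2.INTER_LINEAR)[:,0]
        dp=np.gradient(p)*sgn; k=dp[2:-2].argmax()+2
        if dp[k]*1>1.2: P.append(np.r_[c0+rs[k]*d,a])
    P=np.array(P)
    f=least_squares(lambda q:np.hypot(*(P[:,:2]-q[:2]).T)-q[2],[*c0,R],loss="soft_l1",f_scale=.001)
    print(R,len(P),(f.x*1000).round(1),"rms",np.sqrt(np.median(f.fun**2))*1000)
edge(.058,-1,.08); edge(.046,-1,.08); edge(.046,1,.08)
E
python3 pot.py t10.png; python3 - <<'E'
import cv2
g=cv2.cvtColor(cv2.imread("pics/t10.png"),cv2.COLOR_BGR2GRAY)
for v in range(166,212,3): print(v,g[v,250:304:2])
E
```

```text
0.058 63 [585.7  -7.3  58.2] rms 0.7653104525706458
166 [178 180 172 131 122  78  70 115 121 118 118 126 128 129 131 124 124 124
 126 127 125 125 122 126 119  71  58]
169 [183 179 152 127 111  81  75 115 116 122 133 137 141 141 140 131 126 121
 125 126 122 127 125 124 108  73  62]
172 [181 161 129 120  98  95 119 138 165 181 183 186 180 181 182 183 180 165
 139 123 124 122 123 125 122 100  83]
175 [176 148 128 104  86 123 168 186 183 157 106  92  87  88  95 115 148 180
 183 165 133 124 124 127 124 117  92]
178 [169 131 129 116 125 175 185 141  86  69  79  84  88  92  85  81  79  88
 153 181 175 131 122 129 122  97  95]
181 [138 130 124 139 176 185 136  72  85 106 120 129 129 130 133 131 125  93
  79 135 184 171 121 124 109  75  69]
184 [126 127 131 163 183 152  76 109 148 174 180 180 180 173 155 140 128 132
 115  85 176 186 144 113  96  83 108]
187 [126 125 126 166 185 144 130 166 172 180 183 182 187 192 186 182 172 139
 132 112 145 187 159  94  76 116 126]
190 [126 126 105 155 187 158 159 167 173 178 187 202 204 206 204 189 183 173
 133 125 161 189 158  92  91 128 127]
193 [130 127 
[... 695 characters left out ...]
32 116  97  83  91  91  89  87  90  92  89  85  90  94  97
 119 126 126 128 130 131 126 155 170]Traceback (most recent call last):
  File "pot.py", line 17, in <module>
    edge(.058,-1,.08); edge(.046,-1,.08); edge(.046,1,.08)
                       ~~~~^^^^^^^^^^^^^
  File "pot.py", line 10, in edge
    uv=np.array([proj("top",np.r_[c0+r*d,z]) for r in rs],np.float32)
                 ~~~~^^^^^^^^^^^^^^^^^^^^^^^
  File "h.py", line 14, in proj
    c,f,R,t=cal(n); q=R@np.array(P,float)+t; s=q[:2]/q[2]; s=s*(1+c["k1"]*(s@s))
            ~~~^^^
  File "h.py", line 4, in cal
    c=ctrl.calibration(n); f=210/np.tan(np.radians(c["fov_y"])/2)
ValueError: time passes only in moves, steps and waits
```

Emit:
move_arm(deltas=[[[0.25,1.5,0],0],[[0.25,3.2,0],0],[[0.25,3.9,0],0],[[0.25,4.0,0],0],[[0.25,4.0,0],0],[[0.25,3.9,0],0],[[0.25,2.9,0],0],[[0.25,1.4,0],0]])

```text
time_s: 23.42
tcp_pos: [0.5845, -0.0047, 0.1739]
tool_rot: [-0.002, 0.167, 0.986, 0.0]
ft_force: [0.6, -0.3, -3.2]
gripper_width: 0.0389
grasp_force: 40.8
```

Emit:
move_arm(deltas=[[[0,0,-1.5],0],[[0,0,-1.5],0],[[0,0,-1.5],0],[[0,0,-1],0],[[0,0,0],0],[[0,0,0],0]])

```text
time_s: 24.18
tcp_pos: [0.5861, -0.0073, 0.121]
tool_rot: [0.001, 0.169, 0.986, 0.0]
ft_force: [-1.1, 0.0, -3.0]
gripper_width: 0.0385
grasp_force: 40.8
```

```bash
python3 -c "
from h import *;st()"
```

```text
24.18 tcp [586.1  -7.3 121. ] closing dir yaw 1.2317 tilt [ 0.001 -0.    -1.   ] F [-1.1  0.  -3. ] T [-0.01 -0.   -0.06] w 38.5 g 40.80724239349365 q [-0.19  0.21  1.89  0.    1.05 -1.42]
```

Emit:
move_arm(deltas=[[[0,0,-0.6],0],[[0,0,-0.6],0],[[0,0,-0.4],0],[[0,0,-0.2],0],[[0,0,-0.2],0],[[0,0,0],0]])

```text
time_s: 24.92
tcp_pos: [0.5856, -0.007, 0.1004]
tool_rot: [-0.0, 0.169, 0.986, -0.0]
ft_force: [-0.1, 0.2, -2.7]
gripper_width: 0.0385
grasp_force: 40.8
```

Emit:
move_arm(deltas=[[[0,0,-0.15],0],[[0,0,-0.15],0],[[0,0,0],0]])

```text
time_s: 25.3
tcp_pos: [0.5855, -0.007, 0.0973]
tool_rot: [-0.0, 0.169, 0.986, 0.0]
ft_force: [-0.5, 0.1, -2.9]
gripper_width: 0.0385
grasp_force: 40.8
```

Emit:
move_arm(deltas=[[[0,0,-0.1],0],[[0,0,-0.1],0],[[0,0,0],0]])

```text
time_s: 25.68
tcp_pos: [0.5855, -0.0071, 0.0954]
tool_rot: [-0.0, 0.169, 0.986, 0.0]
ft_force: [0.5, 0.5, -3.2]
gripper_width: 0.0384
grasp_force: 40.8
```

The spigot is entering freely.

Emit:
move_arm(deltas=[[[0,0,-0.1],0],[[0,0,-0.05],0],[[0,0,0],0]])

```text
time_s: 26.05
tcp_pos: [0.5855, -0.0071, 0.0939]
tool_rot: [-0.0, 0.169, 0.986, -0.0]
ft_force: [-0.3, -0.1, -3.7]
gripper_width: 0.0384
grasp_force: 40.8
```

Emit:
move_arm(deltas=[[[0,0,-0.1],0],[[0,0,0],0]])

```text
time_s: 26.3
tcp_pos: [0.5857, -0.0071, 0.0934]
tool_rot: [0.0, 0.169, 0.986, -0.0]
ft_force: [0.0, 0.1, -1.3]
gripper_width: 0.0384
grasp_force: 40.9
```

Contact has begun at the expected height. I'll go slightly further, then release partly and retreat.

Emit:
move_arm(deltas=[[[0,0,-0.05],0],[[0,0,0],0]])

```text
time_s: 26.55
tcp_pos: [0.5857, -0.0071, 0.0933]
tool_rot: [0.0, 0.169, 0.986, -0.0]
ft_force: [-2.1, 0.2, 3.8]
gripper_width: 0.0386
grasp_force: 41.2
```

Emit:
move_arm(deltas=[[[0,0,0],0],[[0,0,0],0],[[0,0,0],0],[[0,0,0],0],[[0,0,0],0]], fingers=0.3, force=20)

```text
time_s: 27.18
tcp_pos: [0.5856, -0.0071, 0.0925]
tool_rot: [0.0, 0.169, 0.986, -0.0]
ft_force: [-1.0, -0.1, -0.1]
gripper_width: 0.0556
grasp_force: 0.0
```

Emit:
move_arm(deltas=[[[0,0,0.5],0],[[0,0,1],0],[[0,0,2],0],[[0,0,4],0],[[0,0,4],0],[[0,0,4],0],[[0,-4,2],0],[[0,-4,0],0]])

```text
time_s: 28.18
tcp_pos: [0.5871, -0.0879, 0.2729]
tool_rot: [0.004, 0.168, 0.986, -0.001]
ft_force: [1.0, 1.0, -0.7]
gripper_width: 0.0556
grasp_force: 0.0
```

Emit:
move_arm(deltas=[[[0,-5,0],0],[[0,-5,0],0],[[0,-5,0],0],[[0,-5,0],0],[[0,-5,0],0],[[0,-3,0],0],[[0,0,0],0],[[0,0,0],0]])

```text
time_s: 29.18
tcp_pos: [0.5857, -0.3664, 0.2685]
tool_rot: [0.0, 0.168, 0.986, 0.0]
ft_force: [-0.1, 0.2, -0.9]
gripper_width: 0.0555
grasp_force: 0.0
```

```bash
python3 - <<'E'
from h import *
st(); t=snap('top','t11'); s=snap('side','s11')
hs=cv2.cvtColor(t,cv2.COLOR_RGB2HSV); m=((hs[:,:,1]<60)&(hs[:,:,2]>150)&(hs[:,:,0]>90)).astype(np.uint8); m[:,:240]=0; m[:150]=0; m[230:]=0;m[:,325:]=0
n,l,st_,c=cv2.connectedComponentsWithStats(m); i=1+st_[1:,4].argmax(); print(st_[i],c[i])
u,v=st_[i,0]+(st_[i,2]-1)/2,st_[i,1]+(st_[i,3]-1)/2
print("disc ctr",onz("top",u,v,.086)*1000)
g=cv2.cvtColor(t,cv2.COLOR_RGB2GRAY); k=(g<110).astype(np.uint8); k[:,:262]=0;k[:,290:]=0;k[:175]=0;k[199:]=0
ys,xs=np.nonzero(k); print(len(xs),"knob",onz("top",xs.mean(),ys.mean(),.108)*1000)
gs=cv2.cvtColor(s,cv2.COLOR_RGB2GRAY)
for v in range(262,268):print(v,gs[v,236:250])
# disc rim tilt in side view: bright rows
hs=cv2.cvtColor(s,cv2.COLOR_RGB2GRAY)
for p in ([.5855,-.0073,.086],[.5855,-.0073,.116]): print(proj("side",p))
E
```

```text
29.18 tcp [ 585.7 -366.4  268.5] closing dir yaw 1.2322 tilt [ 0.001 -0.    -1.   ] F [-0.1  0.2 -0.9] T [ 0.02 -0.03 -0.04] w 55.5 g 0.0 q [-0.71  0.3   1.5   0.    1.35 -1.94]
[ 255  168   40   39 1015] [274.58522167 187.44039409]
disc ctr [587.67567083  -6.29447079  86.        ]
122 knob [584.93132533  -5.99728815 108.        ]
262 [225 199 155 141 138 136 137 136 137 132 120 122 134 135]
263 [229 217 179 147 137 137 135 136 136 126 107 117 134 145]
264 [229 227 208 175 150 140 138 135 134 127 114 127 146 171]
265 [229 229 224 211 189 169 155 152 148 145 145 159 174 204]
266 [228 228 227 225 221 210 196 194 190 188 191 201 209 222]
267 [226 226 228 227 226 225 223 223 222 221 222 224 225 224]
[264.71503068 228.46085462]
[264.70524849 220.89683312]
```

The cover is within about 2 mm of the mouth centre, at seat height. The ring is unmoved on the hook and the arm is clear.

```bash
python3 -c "
from station import ctrl;print(ctrl.finish_job())"
```

```text
the job is handed in; nothing more can be done
None
```

The ring hangs upright and released on the J-hook, and the cover sits on the housing within about 2 mm of centre. I handed the job in at about 29 s; no verdict came back, and I judged the cover level by contact height rather than measuring its tilt.

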